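# Open the safety cap of the pull-out disinfectant jug

### The job

Pull the carriage with the disinfectant jug out to the end of its rail, from under the little shelf, by its upright tab. Then open the jug's push-and-turn safety cap: press it well down, only then twist it counter-clockwise (seen from above) while still pressing (never force it round unpressed), and lift it off. Finish while still holding the cap in the gripper, level and straight above the jug's open mouth, 5 to 10 cm higher than where it sat, with the jug still pulled out and no other thing on the bench knocked over.

Things in the scene. Friction and masses are not known exactly. Their poses are not given: they have to be found in the camera images.
- carriage (a joint): How far the jug's carriage is pulled out along its rail, m: 0 = home under the shelf (the start), 0.16 = end stop, fully out. It slides with about 2.5 N of friction and stays where it is left.
- pull_tab (a point): The carriage's upright aluminium pull tab: a plate 12 mm thick (along y), 44 mm wide (along x), its top 110 mm above the bench. This point is on its mid plane, 20 mm below its top edge. Axes: z up; the carriage pulls out along this point's -y. The jug's axis is always 150 mm from the tab on its +y side.
- shelf_edge (a point): Middle of the lower front edge of the fixed grey shelf over the rail's end; axes as pull_tab. The shelf reaches 140 mm to +y and 90 mm to each side along x; underside 215 mm, top 231 mm, cartons on it to 276 mm above the bench. At the start the tab is 90 mm out from this edge and the jug's axis 60 mm in under it; fully out, the jug's axis is 100 mm clear of it.
- jug_mouth (a point): Centre of the top of the jug's neck, 159 mm above the bench; z up, axes parallel to those of pull_tab; it rides with the carriage. The cap covers it until removed.
- station: The fixed steel rail station with its shelf; it carries the carriage and the jug. Origin on the bench below shelf_edge, axes as there. The rail is 100 mm wide and reaches 265 mm out to -y. The jug: white square plastic canister 84 x 99 mm, 90 mm tall, with a round shoulder and a neck 30 mm in diameter, its underside 24 mm above the bench, clamped in the carriage: it cannot turn or lift.
- cap_grip (a point): Middle of the upright straight grip bar on top of the loose cap: 18 mm thick (along x), 50 mm long (along y), 22 mm tall, z up. The flat shoulder of the cap on both sides of the bar, on which fingertips may press, is 11 mm below this point, the cap's lower rim 42 mm. Closed, this point is 25 mm above jug_mouth and the bar is parallel to the rail, axes as jug_mouth.
- cap: Grey ribbed cap, 61 mm wide, 31 mm tall without its bar, about 120 g. Origin: centre of its lower rim; axes as cap_grip. Locked by lugs: it turns or lifts only when pressed down about 6 mm (5 to 11 N, spring; hard stop at 9). Pressed 7 to 8.5 mm, turn counter-clockwise from above: from 55 to 125 degrees (aim for 75) it is free to lift. Clockwise is blocked.
- spray_a: Bystander: small spray bottle, 48 mm in diameter, 166 mm tall, on the far side of the rail; origin under its base.
- spray_b: Bystander: small spray bottle like the other, at one side of the bench; origin under its base.
- pump: Bystander: white pump bottle, 66 mm in diameter, 193 mm tall, at one side of the bench; origin under its base.
- jar: Bystander: closed jar, 60 mm in diameter, 70 mm tall, on the robot's side of the rail; origin under its base.
- carton: Bystander: cardboard carton 60 x 100 x 50 mm, on the far side of the rail; origin under its base.
- tape: Bystander: flat paper ring (roll core), 90 mm in diameter, 25 mm tall; origin under its base.

How it is judged (in metres and radians):
On the way, in this order (a step that is already met when the one before it is completed fails the run):
1. the carriage is pulled out to the end of its rail, the cap still on (value of joint carriage above 0.15 m and z of cap_grip in the frame of jug_mouth below 0.029 m), for 0.2 s.
2. the cap is pressed down past its lock before it is turned (z of cap_grip in the frame of jug_mouth below 0.0195 m and angle between the y axis of cap_grip and the y axis of jug_mouth, either way round below 0.2 rad), for 0.05 s.
3. the pressed cap is twisted out of its lock while still on the neck (angle between the y axis of cap_grip and the y axis of jug_mouth, either way round above 0.6 rad and z of cap_grip in the frame of jug_mouth below 0.032 m), for 0.05 s.
At the end, for the whole second after the job is handed in: The carriage is still pulled out (at least 135 of 160 mm); the gripper holds the cap (grip force above 1 N), at rest (below 30 mm/s), level within 0.3 rad, its axis within 25 mm of the mouth's, 40 to 120 mm higher than where it sat closed, touching nothing of the jug; every bystander stands (value of joint carriage above 0.135 m and z of cap_grip in the frame of jug_mouth between 0.065 and 0.145 m and horizontal distance between cap_grip and jug_mouth below 0.025 m and angle between cap's own z axis and vertical below 0.3 rad and contact force between cap and the fingers above 1 N and contact force between cap and station below 0.05 N and linear speed of cap below 0.03 m/s and not (angle between spray_a's own z axis and vertical above 0.6 rad) and not (angle between spray_b's own z axis and vertical above 0.6 rad) and not (angle between pump's own z axis and vertical above 0.6 rad) and not (angle between jar's own z axis and vertical above 0.6 rad) and not (angle between carton's own z axis and vertical above 0.6 rad) and not (angle between tape's own z axis and vertical above 0.6 rad)); the arm keeps its last pose, push and grip.
It fails at once if a bystander is knocked over (angle between any of spray_a, spray_b, pump, jar, carton, tape's own z axis and vertical above 0.6 rad).
It fails at once if the cap is forced round in its lock without being pressed down (angle between the y axis of cap_grip and the y axis of jug_mouth, either way round between 0.25 and 0.6 rad and z of cap_grip in the frame of jug_mouth between 0.0215 and 0.03 m).
It also fails if it takes over 51 s, if anything falls off the work surface, if the arm or the gripper's body presses on something with over 40 N, if the wrist force passes 120 N, or if a joint passes its speed limit or range.

### The arm

A 7-joint arm with a two-finger parallel gripper is mounted at the origin on the work surface. World frame = base frame: x ahead of the robot, y to its left, z up, the work surface at z = 0. Lengths are in mm, angles in rad, forces in N, time in s.
With the tool pointing down it reaches from about 350 to 900 mm from the base axis. Payload 8.1 kg.
Tool frame: the origin (TCP) lies midway between the tips of the shut fingers; the grasp point (between the pads) lies 19 mm behind it (robot.grasp_offset is the distance from the TCP to the grasp point, in mm); z points along the fingers, x is the direction in which the jaws open and shut, and the axes are right-handed (so a half turn about z gives the same grasp; the last joint's range is limited). The gripper opens to 92 mm and grips with 3 to 60 N. Pads are 19 mm wide; open, the fingers measure 130 mm over their backs; the gripper's body (75 mm by 190 mm) begins 47 mm behind the grasp point.
Start: joints at [-1.281, 0.434, 0.025, 1.573, -0.012, 1.134, -0.075], TCP at [239.263, 577.403, 226.742] pointing down, gripper open.
Joint ranges: [-2.62, 2.62], [-0.44, 2.09], [-1.27, 1.32], [0.08, 2.57], [-1.32, 4.46], [0.12, 2], [-2.74, 2.74]. Speed limits (rad/s): [2.22, 2.22, 3.01, 3.01, 3.14, 3.14, 3.14].

### API

Orientations are given as a unit quaternion [x, y, z, w].
In Python, from cell import robot gives the robot as it stands.
- The arm moves only by the tool arm_command, never from a script. Its argument "rows" is a list of rows, each a list of 3 entries, a list of its own where there are three numbers: the shift along the tool's x, y, z in m, then the turn, a rotation vector about the tool's x, y, z in degrees, then the gripper's target within -1 to 1 (shut at 1, half-way at 0, fully open at -1). In form: [[[dx, dy, dz], [rx, ry, rz], gripper], ...]. A call has 1 to 10 rows; each row shifts and turns the commanded pose from where the row before left it, along the tool's axes as they then stand; what a row does not reach is not made up. A row lasts 1/10 s, in which the tool goes at most 50 mm and 8.59 degrees, less where a joint would pass 70% of its speed; a pose out of reach is approached as far as the arm can. A call is refused whole if a number of a shift passes 0.05 or a number of a turn 8.59, either way. A call with a gripper value outside its range is refused whole. The fingers move at their own pace and stop on an object; the grip force is fixed at half the most. Time passes only in rows, so rows that do not move let the fingers close. It gives the time, the measured TCP pose, the force and the opening at its end, in the units of the state.
- robot.get_obs(): the state, without advancing time (a new reading comes with each control period).
- robot.capture(name): name is "side" or "top" or "wrist"; returns a dict with "image" (420x560x3 uint8, red, green, blue), "K" (3x3 intrinsics, pixels), "rvec" (rotation vector, rad) and "tvec" (3), from world to camera coordinates, as OpenCV has them. Camera axes: x right, y down, z forward; pixel columns grow to the right and rows downward; lengths in mm; the calibration is good to about 2 mm. A picture is of the moment at which its call begins. There is no depth.
- robot.close_job(): hands the job in, once; it reports no verdict.
The state is a dict: "time": time; "joints": joint angles; "qvel": joint speeds; "joint_torque": joint torques, N m; "ee_pos": TCP position; "tcp_rot": TCP orientation; "wrist_force": force on the tool from outside, world axes, zero at the start; "moment": the same for the moment, N m; "gripper_width": finger opening in mm.
Only numpy, scipy, OpenCV 4.12 (cv2) and the standard library are available. Lean on these libraries where they do the work, as an engineer would, in place of code of your own. Each camera call takes 0.05 s, during which the arm holds its last target.

## Working session

There is one attempt and no reset: what is moved stays moved. The work goes in short steps, Python scripts to look and compute and a tool call to move; the robot and the scene stay as the last step left them, time stands still between calls to the robot, and variables do not carry over. Pictures are saved under pics/ and viewed, and the job is handed in when it is done.

Besides the shell and the picture viewer there is one more tool, called after ">>>" by a JSON object that holds its "method" and its "body", one argument or row to a line. arm_command: Moves the arm, as the interface text tells. Its arguments: {"type":"object","properties":{"rows":{"type":"array","items":{"type":"array"}}},"required":["rows"]}

```bash
mkdir -p pics; ls
python3 - <<'E'
from cell import robot
import cv2
o=robot.get_obs()
print({k:(v if not hasattr(v,'tolist') else v.tolist()) for k,v in o.items()})
for n in ("side","top","wrist"):
    c=robot.capture(n); cv2.imwrite(f"pics/{n}0.png",c["image"][:,:,::-1]); print(n,c["K"],c["rvec"],c["tvec"])
E
```

```text
pics
{'time': 0.0, 'joints': [-1.2805811191632697, 0.4351896715397863, 0.024960114860430947, 1.5741139111228841, -0.011628466282258899, 1.1339805056304848, -0.07510991325631904], 'qvel': [0.000765545399484505, 0.0002533179674575886, 0.000810921628267788, 0.0011591437703157292, 0.0014908748188544687, 8.401126031244e-05, 0.0008867207833146778], 'joint_torque': [-0.0018597664166009054, -66.78491592407227, 0.9845827147364616, -31.44637942314148, -0.06037000101059675, 0.04302438930608332, 0.00018753415588435018], 'ee_pos': [239.0845261234784, 576.9053359701085, 225.95899750796272], 'tcp_rot': [0.8315239226305449, 0.5554884051377132, -0.0006110746576167448, 0.0004737493368794404], 'wrist_force': [-0.7197800660493923, -0.9399922325010498, -0.6957971618382941], 'moment': [-0.021452989632867143, 0.06562538362597622, -0.011698227403879118], 'gripper_width': 91.71618469739663}
side [[380.46912643   0.         273.54996476]
 [  0.         380.46912643 207.63007264]
 [  0.           0.           1.        ]] [ 2.12579002 -0.5320498   0.29223668] [-486.78499493  279.43929084  861.2092762 ]
top [[464.69094156   0.         278.61714612]
 [  0.         464.69094156 208.49473582]
 [  0.           0.           1.        ]] [ 2.18161477 -2.1221542   0.13814502] [ -27.23517156  557.33153703 1209.64871801]
wrist [[324.33969829   0.         277.53602508]
 [  0.         324.33969829 215.69930831]
 [  0.           0.           1.        ]] [-2.41879559 -1.61614082 -0.21855015] [-624.45135569  -33.51490375  389.23536614]
```

View pics/side0.png

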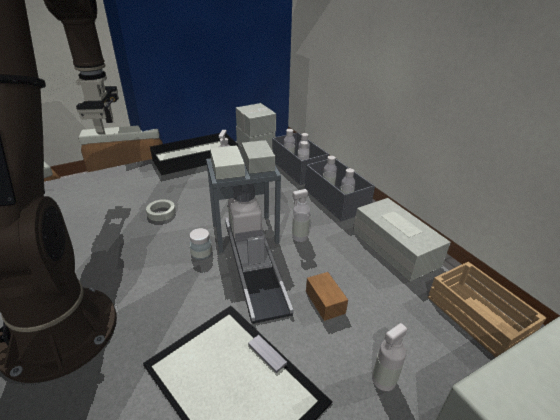

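View pics/top0.png

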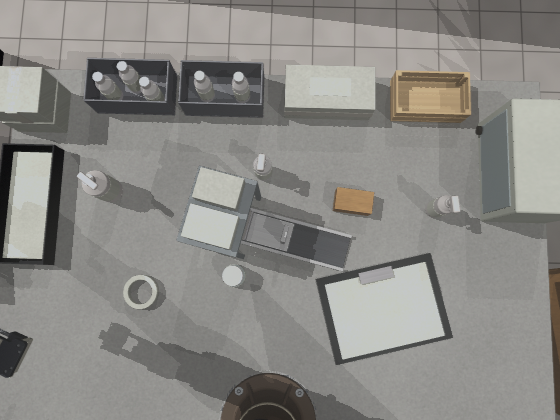

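View pics/wrist0.png

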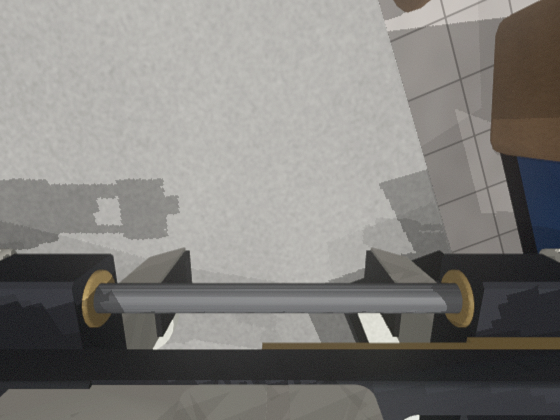

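```bash
cat > h.py <<'E'
import numpy as np, cv2
from cell import robot
def cast(c,uv,z):
    R=cv2.Rodrigues(np.array(c["rvec"],float))[0]; t=np.array(c["tvec"],float).ravel()
    C=-R.T@t
    d=R.T@np.linalg.inv(np.array(c["K"]))@np.array([uv[0],uv[1],1.])
    return C+d*(z-C[2])/d[2]
def proj(c,p):
    return cv2.projectPoints(np.array([p],float),np.array(c["rvec"],float),np.array(c["tvec"],float),np.array(c["K"]),None)[0].ravel()
def crop(c,x0,y0,x1,y1,s,fn):
    cv2.imwrite(fn,cv2.resize(c["image"][y0:y1,x0:x1,::-1],None,fx=s,fy=s,interpolation=cv2.INTER_CUBIC))
E
python3 - <<'E'
from h import *
c=robot.capture("top"); crop(c,170,140,370,290,4,"pics/t1.png")
c=robot.capture("side"); crop(c,180,130,340,330,3,"pics/s1.png")
E
```

```text
(no output)
```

View pics/t1.png

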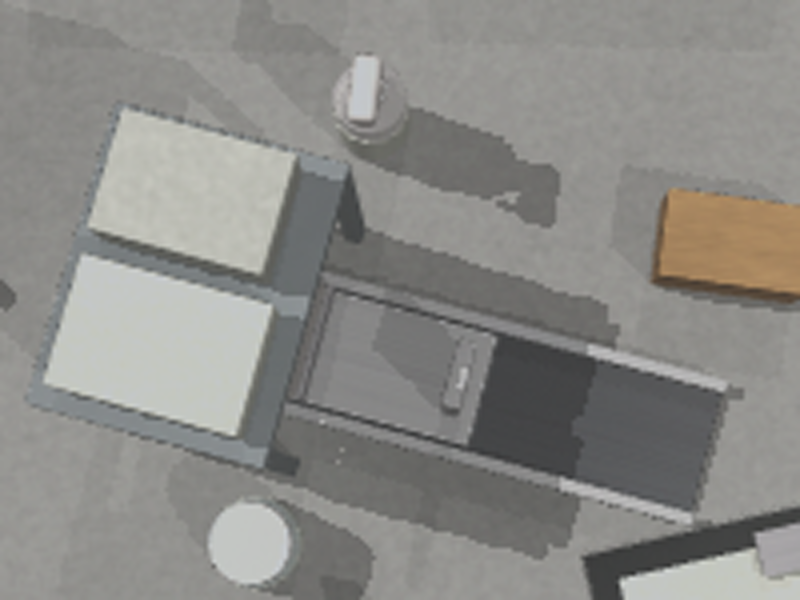

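View pics/s1.png

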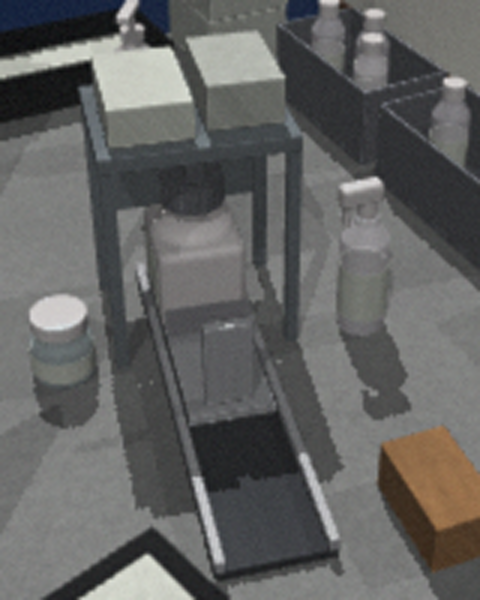

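Run:
```python
from h import *
c=robot.capture("top")
f=lambda u,v:(170+u/4,140+v/4)
fr=cast(c,f(350,163),231)[:2]; fl=cast(c,f(268,468),231)[:2]; br=cast(c,f(120,103),231)[:2]; bl=cast(c,f(30,400),231)[:2]
print("shelf",fr,fl,br,bl,np.linalg.norm(fr-fl),np.linalg.norm(br-fr))
xd=(fr-fl)+(br-bl); xd/=np.linalg.norm(xd); yd=((br-fr)+(bl-fl)); yd/=np.linalg.norm(yd)
print("x",xd,np.degrees(np.arctan2(xd[1],xd[0])),"y",yd,np.degrees(np.arctan2(-yd[0],yd[1])))
m=(fr+fl)/2; 
print("edge",m,"tab pred",m-90*yd,"jug out",m-100*yd)
for p in [(470,338),(452,410),(462,373)]: print("tab top",cast(c,f(*p),110))
# rail end corners, height ~24?
for p in [(728,388),(692,517)]: print("rail", cast(c,f(*p),15))
s=robot.capture("side")
g=lambda u,v:(180+u/3,130+v/3)
for p in [(204,330),(252,323)]: print("tab side",cast(s,g(*p),110))
print(cast(c,(262,163),150),cast(c,(232,276),70))
print(cast(c,f(620,0),0))
print("carton",[cast(c,p,50)[:2] for p in [(337,188),(374,190),(371,215),(334,211)]])
```

```text
shelf [594.62479305  37.07483853] [420.62434372  76.94850695] [625.88865757 169.7836223 ] [454.80546419 211.7196747 ] 178.510688196447 136.3416683035937
x [ 0.97303007 -0.23067833] -13.337011081322126 y [0.2376621  0.97134789] -13.74859683475498
edge [507.62456838  57.01167274] tab pred [486.234979  -30.4096374] jug out [483.85835796 -40.1231163 ]
tab top [508.27711234 -35.60848732 110.        ]
tab top [462.82352395 -25.50814719 110.        ]
tab top [486.13705208 -31.15531241 110.        ]
rail [ 488.40814337 -212.40640235   15.        ]
rail [ 401.17802621 -188.89139463   15.        ]
tab side [462.98876909 -29.27471923 110.        ]
tab side [503.0050896  -39.79176716 110.        ]
[654.98482575  31.74755853 150.        ] [375.88549236 102.5039971   70.        ]
[ 760.7736968  -136.81658328    0.        ]
carton [array([ 615.52976976, -166.07193803]), array([ 612.83044786, -264.73013435]), array([ 545.47770013, -256.85051625]), array([ 553.45360062, -158.82144029])]
```

>>> {"method": "arm_command", "body": {
  "rows": [
    [[0,0,-0.05],[0,0,8.1],-1],
    [[0,0,-0.05],[0,0,8.1],-1],
    [[0,0,-0.04],[0,0,8.1],-1],
    [[0,0,0],[0,0,8.1],-1],
    [[0,0,0],[0,0,8.1],-1],
    [[0,0,0],[0,0,8.1],-1],
    [[0,0,0],[0,0,8.1],-1],
    [[0,0,0],[0,0,8.1],-1],
    [[0,0,0],[0,0,8.1],-1],
    [[0,0,0],[0,0,8.1],-1]
  ]
}}

```text
time: 1.35
ee_pos: [239.2, 577.4, 366.7]
tcp_rot: [0.993, -0.12, -0.0, 0.0]
wrist_force: [-0.8, 0.1, -0.5]
gripper_width: 91.8
```

```bash
cat >> h.py <<'E'
from scipy.spatial.transform import Rotation as Ro
def st(tgt=None):
    o=robot.get_obs(); R=Ro.from_quat(o["tcp_rot"]).as_matrix(); p=np.array(o["ee_pos"])
    print("t",o["time"],"p",p.round(1),"xdir",np.degrees(np.arctan2(R[1,0],R[0,0])).round(2),"z",R[:,2].round(4),"F",np.round(o["wrist_force"],1),"M",np.round(o["moment"],2),"w",round(o["gripper_width"],1),"j",np.round(o["joints"],2))
    if tgt is not None: print("shift mm tool",(R.T@(np.array(tgt)-p)).round(1))
E
python3 - <<'E'
from h import *
st([485.5,-32,365])
E
```

```text
t 1.35 p [239.2 577.4 366.7] xdir -13.84 z [-1.e-04 -0.e+00 -1.e+00] F [-0.8  0.1 -0.5] M [-0.04  0.06 -0.05] w 91.8 j [-1.48  0.37  0.32  1.36 -0.11  1.44 -1.4 ]
shift mm tool [384.9 532.8   1.7]
```

>>> {"method": "arm_command", "body": {
  "rows": [
    [[0.0275,0.038,0],[0,0,0],-1],
    [[0.0275,0.038,0],[0,0,0],-1],
    [[0.0275,0.038,0],[0,0,0],-1],
    [[0.0275,0.038,0],[0,0,0],-1],
    [[0.0275,0.038,0],[0,0,0],-1],
    [[0.0275,0.038,0],[0,0,0],-1],
    [[0.0275,0.038,0],[0,0,0],-1]
  ]
}}

```text
time: 2.05
ee_pos: [364.7, 271.9, 366.9]
tcp_rot: [0.993, -0.118, 0.0, -0.0]
wrist_force: [1.8, -0.1, -0.7]
gripper_width: 91.9
```

>>> {"method": "arm_command", "body": {
  "rows": [
    [[0.0275,0.038,0],[0,0,0],-1],
    [[0.0275,0.038,0],[0,0,0],-1],
    [[0.0275,0.038,0],[0,0,0],-1],
    [[0.0275,0.038,0],[0,0,0],-1],
    [[0.0275,0.038,0],[0,0,0],-1],
    [[0.0275,0.038,0],[0,0,0],-1],
    [[0.0275,0.038,0],[0,0,0],-1],
    [[0,0,0],[0,0,0],-1]
  ]
}}

```text
time: 2.85
ee_pos: [490.2, -36.6, 367.3]
tcp_rot: [0.993, -0.122, 0.001, 0.001]
wrist_force: [-0.1, -0.1, 0.8]
gripper_width: 91.3
```

Run:
```python
from h import *
st([485.5,-32,95])
c=robot.capture("wrist"); crop(c,0,0,560,420,1.4,"pics/w2.png")
for p in [(485.5,-32,110)]: print(proj(c,p)*1.4)
th=np.radians(-13.6); X=np.array([np.cos(th),np.sin(th),0]);Y=np.array([-np.sin(th),np.cos(th),0])
for a in(-22,22):
  for b in (-6,6): print(proj(c,np.array([485.5,-32,110])+a*X+b*Y)*1.4)
```

```text
t 2.85 p [490.2 -36.6 367.3] xdir -14.03 z [ 0.0019 -0.0024 -1.    ] F [-0.1 -0.1  0.8] M [-0.14  0.03 -0.02] w 91.3 j [-0.76  0.12  0.84  1.7  -0.09  1.36 -0.15]
shift mm tool [ -6.3  -3.9 272.3]
[381.42792086 253.10165515]
[357.6978697  259.73363104]
[357.36141454 246.7991403 ]
[405.30905165 259.35562404]
[405.33933653 246.41899227]
```

View pics/w2.png

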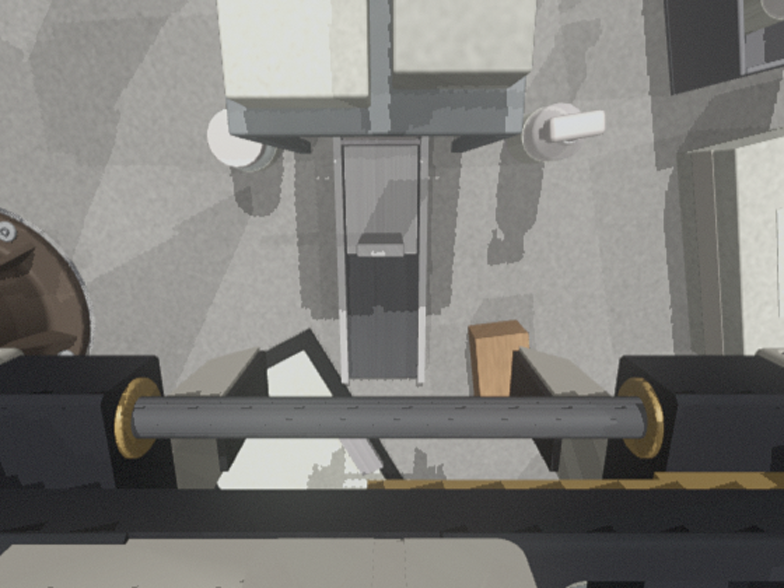

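Run:
```python
from h import *
c=robot.capture("wrist"); crop(c,140,50,400,290,3,"pics/w3.png")
```

```text
(no output)
```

View pics/w3.png

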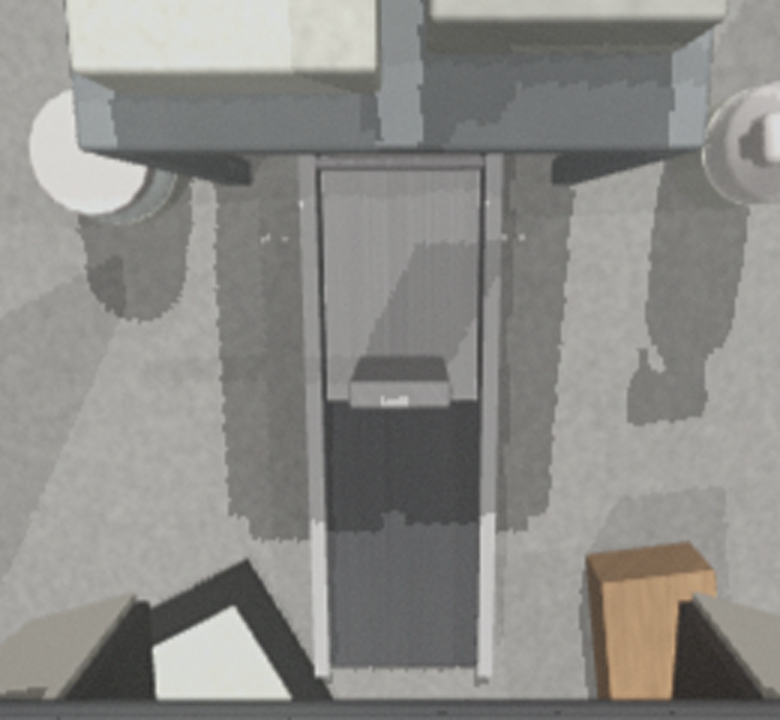

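Run:
```python
from h import *
c=robot.capture("wrist")
g=lambda u,v:(140+u/3,50+v/3)
def seg(a,b,z):
    A=cast(c,g(*a),z);B=cast(c,g(*b),z);d=B-A
    print(A.round(1),B.round(1),np.linalg.norm(d).round(1),np.degrees(np.arctan2(d[1],d[0])).round(2),"mid",((A+B)/2).round(1))
seg((79,151),(704,150),231)   # shelf front
seg((80,153),(704,152),215)
seg((349,405),(450,404),110)
seg((351,381),(448,379),110)
seg((322,676),(304,160),24); seg((486,676),(495,158),24)
seg((317,676),(491,676),24)
```

```text
[419.2  81.7 231. ] [592.2  39.9 231. ] 178.0 -13.6 mid [505.7  60.8 231. ]
[414.5  83.5 215. ] [596.8  39.4 215. ] 187.5 -13.6 mid [505.7  61.4 215. ]
[462.6 -26.1 110. ] [504.9 -35.9 110. ] 43.5 -13.12 mid [483.7 -31.  110. ]
[466.  -16.2 110. ] [506.5 -25.2 110. ] 41.5 -12.5 mid [486.3 -20.7 110. ]
[ 399.7 -184.8   24. ] [462.8  82.4  24. ] 274.5 76.72 mid [431.2 -51.2  24. ]
[ 489.2 -206.6   24. ] [553.3  61.3  24. ] 275.5 76.55 mid [521.3 -72.7  24. ]
[ 397.  -184.1   24. ] [ 492.  -207.3   24. ] 97.8 -13.69 mid [ 444.5 -195.7   24. ]
```

>>> {"method": "arm_command", "body": {
  "rows": [
    [[-0.0066,-0.006,0.045],[0,0,0],-1],
    [[0,0,0.045],[0,0,0],-1],
    [[0,0,0.045],[0,0,0],-1],
    [[0,0,0.045],[0,0,0],-1],
    [[0,0,0.04],[0,0,0],-1],
    [[0,0,0.025],[0,0,0],-1],
    [[0,0,0],[0,0,0],-1],
    [[0,0,0],[0,0,0],-1]
  ]
}}

```text
time: 3.8
ee_pos: [484.4, -21.5, 122.2]
tcp_rot: [0.993, -0.117, -0.0, -0.0]
wrist_force: [0.5, 0.7, -0.3]
gripper_width: 91.9
```

Run:
```python
from h import *
st([485.3,-29,78])
c=robot.capture("wrist"); crop(c,0,0,560,420,1.4,"pics/w4.png")
```

```text
t 3.8 p [484.4 -21.5 122.2] xdir -13.42 z [-5.e-04  3.e-04 -1.e+00] F [ 0.5  0.7 -0.3] M [-0.13  0.07  0.07] w 91.9 j [-0.61  0.39  0.72  2.07 -0.36  0.8   0.09]
shift mm tool [ 2.7  7.1 44.2]
```

View pics/w4.png

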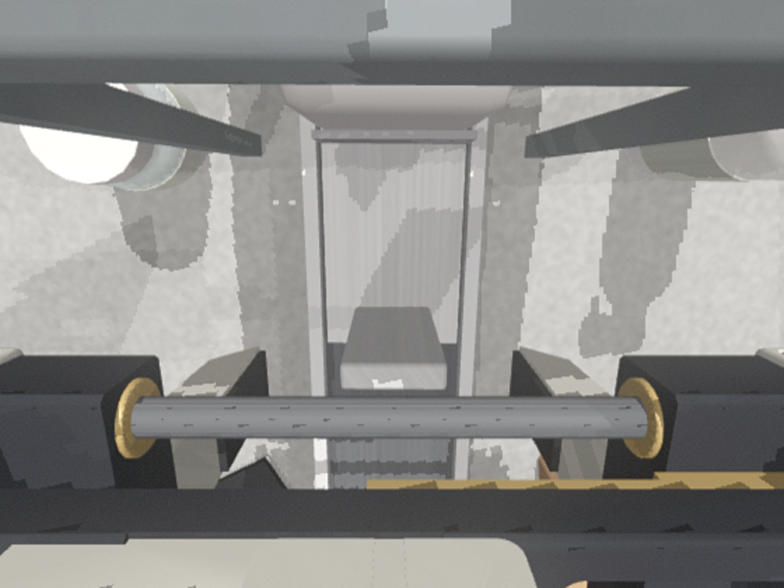

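Run:
```python
from h import *
c=robot.capture("wrist")
for a in [(342,388),(446,388),(444,359),(347,361)]: print(cast(c,(a[0]/1.4,a[1]/1.4),110).round(1))
st([485,-30.5,78]);
```

```text
[463.8 -29.1 110. ]
[505.4 -39.1 110. ]
[507.2 -26.3 110. ]
[468.9 -18.1 110. ]
t 3.9 p [485.4 -21.8 123.3] xdir -13.44 z [ 2.4e-03  8.0e-04 -1.0e+00] F [ 1.   0.1 -0.6] M [-0.17  0.08  0.04] w 91.7 j [-0.61  0.39  0.72  2.07 -0.36  0.8   0.09]
shift mm tool [ 1.5  8.6 45.3]
```

>>> {"method": "arm_command", "body": {
  "rows": [
    [[0.002,0.007,0.0],[0,0,0],-1],
    [[0,0,0.025],[0,0,0],-1],
    [[0,0,0.02],[0,0,0],-1],
    [[0,0,0],[0,0,0],1],
    [[0,0,0],[0,0,0],1],
    [[0,0,0],[0,0,0],1],
    [[0,0,0],[0,0,0],1],
    [[0,0,0],[0,0,0],1]
  ]
}}

```text
time: 4.7
ee_pos: [485.1, -29.6, 77.4]
tcp_rot: [0.993, -0.118, 0.001, -0.0]
wrist_force: [-0.4, 0.4, 0.1]
gripper_width: 56.1
```

Run:
```python
from h import *
st([485.3,-29,78])
```

```text
t 4.7 p [485.1 -29.6  77.4] xdir -13.5 z [ 1.3e-03  3.0e-04 -1.0e+00] F [-0.4  0.4  0.1] M [-0.09  0.07  0.07] w 56.1 j [-0.54  0.47  0.66  2.11 -0.44  0.7   0.18]
shift mm tool [ 0.  -0.7 -0.6]
```

Still closing; let it finish.

>>> {"method": "arm_command", "body": {
  "rows": [
    [[0,0,0],[0,0,0],1],
    [[0,0,0],[0,0,0],1],
    [[0,0,0],[0,0,0],1],
    [[0,0,0],[0,0,0],1],
    [[0,0,0],[0,0,0],1]
  ]
}}

```text
time: 5.2
ee_pos: [484.4, -29.5, 76.9]
tcp_rot: [0.993, -0.118, -0.0, -0.0]
wrist_force: [-2.5, 0.7, 6.1]
gripper_width: 43.6
```

>>> {"method": "arm_command", "body": {
  "rows": [
    [[0,0.01,0],[0,0,0],1],
    [[0,0.016,0],[0,0,0],1],
    [[0,0.018,0],[0,0,0],1],
    [[0,0.018,0],[0,0,0],1],
    [[0,0.018,0],[0,0,0],1],
    [[0,0.018,0],[0,0,0],1],
    [[0,0.018,0],[0,0,0],1],
    [[0,0.018,0],[0,0,0],1],
    [[0,0.015,0],[0,0,0],1],
    [[0,0.007,0],[0,0,0],1]
  ]
}}

```text
time: 6.2
ee_pos: [447.1, -182.2, 76.9]
tcp_rot: [0.993, -0.118, -0.001, -0.0]
wrist_force: [-4.1, 5.1, 11.7]
gripper_width: 43.5
```

>>> {"method": "arm_command", "body": {
  "rows": [
    [[0,0.003,0],[0,0,0],1],
    [[0,0,0],[0,0,0],1],
    [[0,0,0],[0,0,0],1]
  ]
}}

```text
time: 6.5
ee_pos: [446.5, -184.8, 76.9]
tcp_rot: [0.993, -0.118, -0.001, 0.0]
wrist_force: [-6.3, -1.0, 9.1]
gripper_width: 43.7
```

Run:
```python
from h import *
st([485-.233*160,-29-.972*160,78])
c=robot.capture("top"); crop(c,170,140,370,290,4,"pics/t5.png")
c=robot.capture("side"); crop(c,180,130,340,330,3,"pics/s5.png")
```

```text
t 6.5 p [ 446.5 -184.8   76.9] xdir -13.56 z [-1.1e-03  1.0e-04 -1.0e+00] F [-6.3 -1.   9.1] M [-0.4   1.28  0.15] w 43.7 j [-0.2   0.46  0.65  2.12 -0.43  0.7   0.5 ]
shift mm tool [ 1.1 -0.6 -1.1]
```

View pics/t5.png

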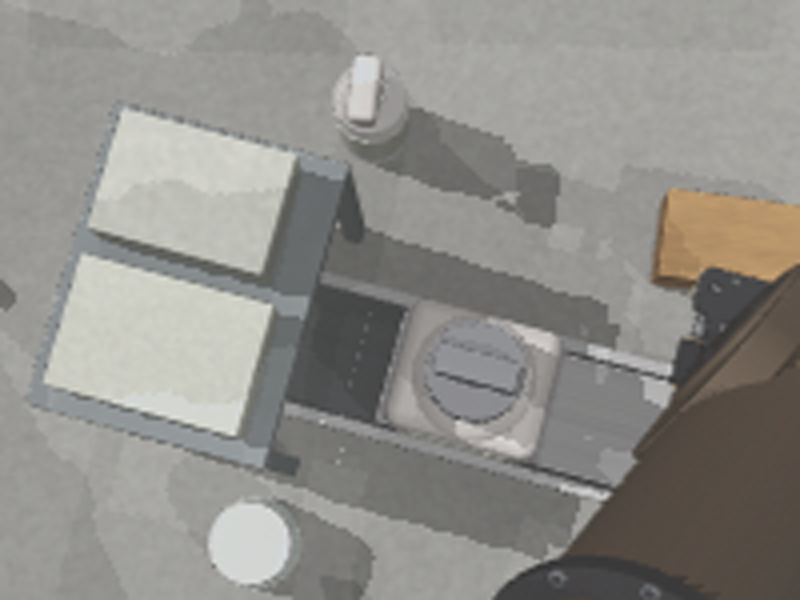

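View pics/s5.png

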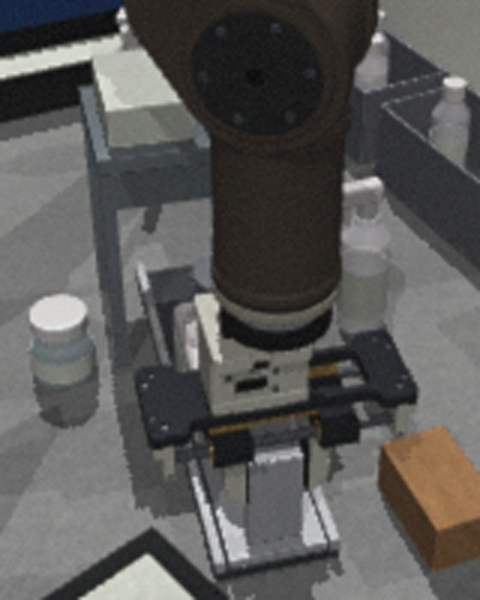

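>>> {"method": "arm_command", "body": {
  "rows": [
    [[0,0,0],[0,0,0],-1],
    [[0,0,0],[0,0,0],-1],
    [[0,0,0],[0,0,0],-1],
    [[0,0,0],[0,0,0],-1],
    [[0,0,0],[0,0,0],-1],
    [[0,0,-0.03],[0,0,0],-1],
    [[0,0,-0.05],[0,0,0],-1],
    [[0,0,-0.05],[0,0,0],-1],
    [[0,0,-0.05],[0,0,0],-1],
    [[0,0,-0.02],[0,0,0],-1]
  ]
}}

```text
time: 7.6
ee_pos: [448.8, -185.4, 281.0]
tcp_rot: [0.993, -0.118, 0.003, 0.0]
wrist_force: [-0.1, -0.2, -0.7]
gripper_width: 91.6
```

Run:
```python
from h import *
st([482,-38,277])
c=robot.capture("wrist"); crop(c,0,0,560,420,1.4,"pics/w6.png")
t=robot.capture("top"); print("cap top", cast(t,(170+477/4,140+370/4),177))
```

```text
t 7.6 p [ 448.8 -185.4  281. ] xdir -13.55 z [ 5.7e-03 -7.0e-04 -1.0e+00] F [-0.1 -0.2 -0.7] M [-0.09 -0.02  0.03] w 91.6 j [-0.42  0.17  0.83  1.87 -0.14  1.15  0.23]
shift mm tool [  -2.3 -151.1    4.1]
cap top [482.89045058 -39.19484208 177.        ]
```

View pics/w6.png

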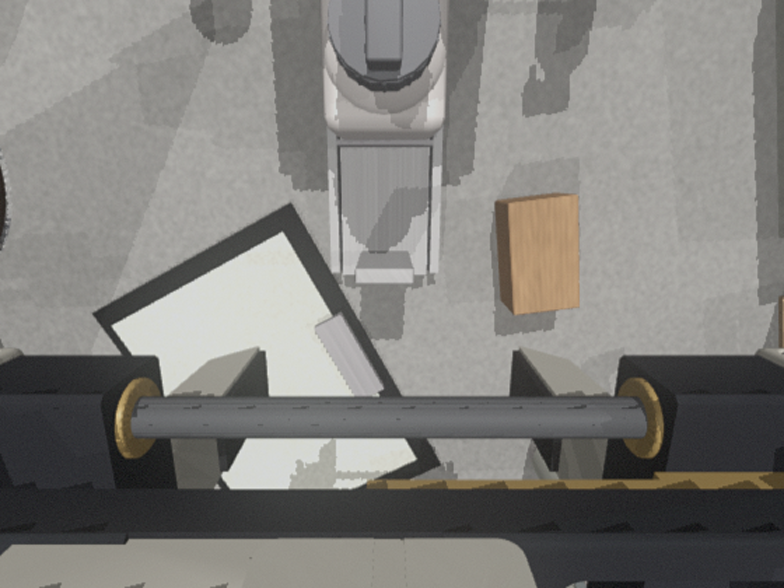

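>>> {"method": "arm_command", "body": {
  "rows": [
    [[0,-0.03,0],[0,0,0],-1],
    [[0,-0.03,0],[0,0,0],-1],
    [[0,-0.03,0],[0,0,0],-1],
    [[0,0,0],[0,0,0],-1],
    [[0,0,0],[0,0,0],-1]
  ]
}}

```text
time: 8.2
ee_pos: [468.0, -96.3, 275.7]
tcp_rot: [0.993, -0.117, -0.001, 0.0]
wrist_force: [0.3, -0.4, -0.2]
gripper_width: 91.9
```

Run:
```python
from h import *
st([482,-38,277])
c=robot.capture("wrist"); crop(c,180,40,380,240,3,"pics/w7.png")
c=robot.capture("top"); crop(c,170,140,370,290,4,"pics/t7.png")
```

```text
t 8.2 p [468.  -96.3 275.7] xdir -13.41 z [-1.7e-03 -3.0e-04 -1.0e+00] F [ 0.3 -0.4 -0.2] M [-0.16  0.14 -0.  ] w 91.9 j [-0.57  0.16  0.78  1.89 -0.12  1.14  0.02]
shift mm tool [  0.1 -59.9  -1.3]
```

View pics/w7.png

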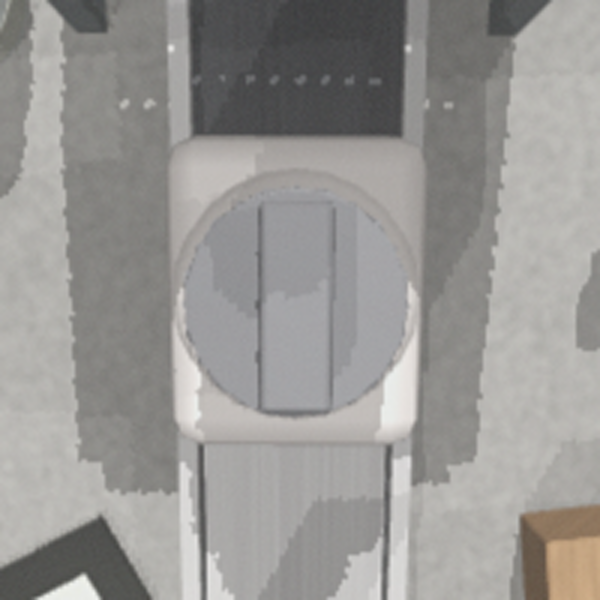

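View pics/t7.png

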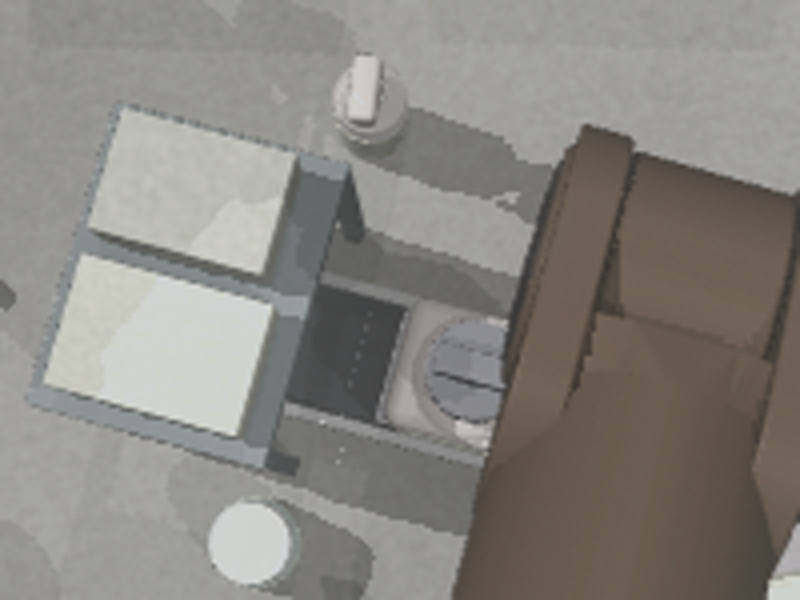

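Run:
```python
from h import *
c=robot.capture("wrist")
P=[cast(c,(180+a/3,40+b/3),195) for a,b in [(261,203),(332,203),(331,411),(259,411)]]
print(np.round(P,1)); m=np.mean(P,0); print(m, np.linalg.norm(P[0]-P[1]),np.linalg.norm(P[0]-P[3]))
q=cast(c,(180+296/3,40+302/3),173);print("disc",q)
d=(P[0]+P[1]-P[2]-P[3]);print(np.degrees(np.arctan2(-d[0],d[1])))
st([m[0],m[1],176.5])
```

```text
[[480.6 -14.3 195. ]
 [496.7 -18.2 195. ]
 [485.5 -65.6 195. ]
 [468.3 -61.5 195. ]]
[482.75891807 -39.92041794 195.        ] 16.556209749608946 48.72161172867969
disc [483.09626673 -39.05357122 173.        ]
-13.952450382963121
t 8.35 p [468.  -97.9 276.3] xdir -13.61 z [-7.e-04 -3.e-04 -1.e+00] F [ 0.3 -0.4 -0.4] M [-0.1   0.1   0.03] w 91.7 j [-0.57  0.16  0.78  1.89 -0.12  1.14  0.02]
shift mm tool [  0.8 -59.9  99.8]
```

>>> {"method": "arm_command", "body": {
  "rows": [
    [[0.0005,-0.03,0],[0,0,0],-1],
    [[0,-0.0295,0],[0,0,0],-1],
    [[0,0,0.03],[0,0,0],-1],
    [[0,0,0.03],[0,0,0],-1],
    [[0,0,0.03],[0,0,0],-1],
    [[0,0,0.005],[0,0,0],-1],
    [[0,0,0],[0,0,0],-1],
    [[0,0,0],[0,0,0],-1],
    [[0,0,0],[0,0,0],-1]
  ]
}}

```text
time: 9.25
ee_pos: [483.8, -39.4, 183.1]
tcp_rot: [0.993, -0.118, 0.001, -0.0]
wrist_force: [0.2, 0.4, -0.5]
gripper_width: 92.0
```

Run:
```python
from h import *
st([482.8,-39.3,176.5])
c=robot.capture("wrist"); crop(c,0,0,560,420,1.4,"pics/w8.png"); st([482.8,-39.3,176.5])
c=robot.capture("side"); crop(c,180,130,340,330,3,"pics/s8.png"); st([482.8,-39.3,176.5])
```

```text
t 9.25 p [483.8 -39.4 183.1] xdir -13.53 z [ 2.3e-03  4.0e-04 -1.0e+00] F [ 0.2  0.4 -0.5] M [-0.1   0.05 -0.03] w 92.0 j [-0.59  0.29  0.71  2.01 -0.24  0.93  0.  ]
shift mm tool [-1.   0.2  6.5]
t 9.3 p [483.7 -39.2 182.9] xdir -13.52 z [ 2.2e-03  5.0e-04 -1.0e+00] F [-0.6  0.1  0.6] M [-0.08  0.1  -0.01] w 91.8 j [-0.59  0.29  0.71  2.01 -0.24  0.93  0.  ]
shift mm tool [-0.9  0.3  6.4]
t 9.35 p [483.6 -39.1 182.8] xdir -13.51 z [ 2.e-03  5.e-04 -1.e+00] F [-0.5 -0.2 -0. ] M [-0.11  0.1  -0.02] w 92.0 j [-0.59  0.29  0.71  2.01 -0.24  0.93  0.  ]
shift mm tool [-0.7  0.4  6.3]
```

View pics/w8.png

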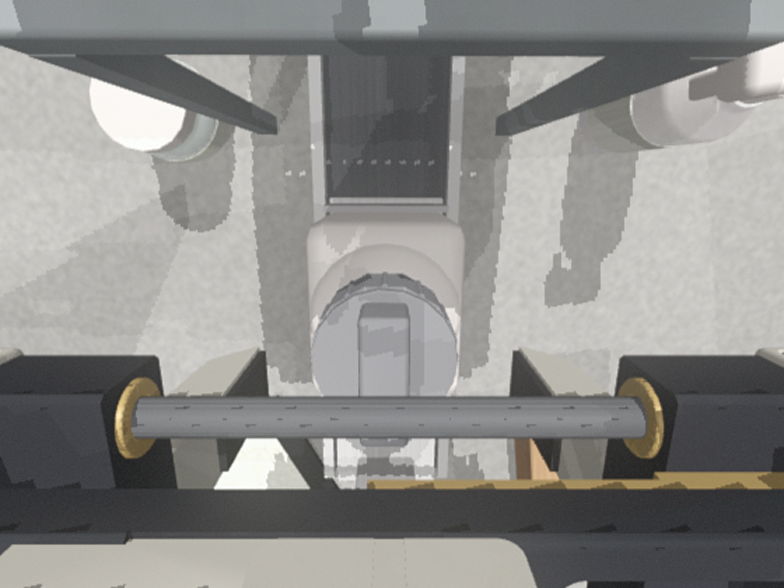

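View pics/s8.png

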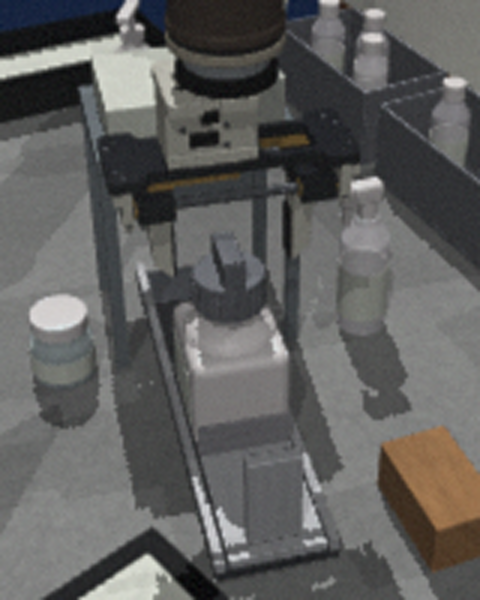

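>>> {"method": "arm_command", "body": {
  "rows": [
    [[-0.0005,0,0.0065],[0,0,0],-1],
    [[0,0,0],[0,0,0],1],
    [[0,0,0],[0,0,0],1],
    [[0,0,0],[0,0,0],1],
    [[0,0,0],[0,0,0],1],
    [[0,0,0],[0,0,0],1],
    [[0,0,0],[0,0,0],1],
    [[0,0,0],[0,0,0],1],
    [[0,0,0],[0,0,0],1],
    [[0,0,0],[0,0,0],1]
  ]
}}

```text
time: 10.35
ee_pos: [482.4, -39.0, 175.2]
tcp_rot: [0.993, -0.118, 0.0, -0.0]
wrist_force: [-0.1, 0.1, 0.6]
gripper_width: 24.5
```

>>> {"method": "arm_command", "body": {
  "rows": [
    [[0,0,0],[0,0,0],1],
    [[0,0,0],[0,0,0],1],
    [[0,0,0],[0,0,0],1],
    [[0,0,0],[0,0,0],1],
    [[0,0,0],[0,0,0],1]
  ]
}}

```text
time: 10.85
ee_pos: [482.4, -38.9, 175.2]
tcp_rot: [0.993, -0.118, -0.0, -0.0]
wrist_force: [1.3, 0.7, 0.2]
gripper_width: 17.8
```

Run:
```python
from h import *
st([482.8,-39.3,176.5])
```

```text
t 10.85 p [482.4 -38.9 175.2] xdir -13.51 z [ 0.e+00  1.e-04 -1.e+00] F [1.3 0.7 0.2] M [-0.12  0.08 -0.03] w 17.8 j [-0.59  0.3   0.71  2.02 -0.24  0.91  0.01]
shift mm tool [ 0.5  0.3 -1.3]
```

>>> {"method": "arm_command", "body": {
  "rows": [
    [[0,0,0.002],[0,0,0],1],
    [[0,0,0.002],[0,0,0],1],
    [[0,0,0],[0,0,0],1],
    [[0,0,0],[0,0,0],1]
  ]
}}

```text
time: 11.25
ee_pos: [482.4, -38.9, 171.3]
tcp_rot: [0.993, -0.118, 0.0, -0.0]
wrist_force: [-1.6, 0.5, 5.9]
gripper_width: 17.9
```

>>> {"method": "arm_command", "body": {
  "rows": [
    [[0,0,0.002],[0,0,0],1],
    [[0,0,0.0015],[0,0,0],1],
    [[0,0,0],[0,0,0],1],
    [[0,0,0],[0,0,0],1]
  ]
}}

```text
time: 11.65
ee_pos: [482.4, -39.0, 168.0]
tcp_rot: [0.993, -0.118, 0.0, -0.0]
wrist_force: [-2.7, 0.1, 8.5]
gripper_width: 18.1
```

Run:
```python
from h import *
st([482.8,-39.3,176.5])
c=robot.capture("side"); crop(c,220,190,300,250,8,"pics/s9.png")
```

```text
t 11.65 p [482.4 -39.  168. ] xdir -13.52 z [ 1.e-04  4.e-04 -1.e+00] F [-2.7  0.1  8.5] M [-0.01  0.68  0.02] w 18.1 j [-0.58  0.31  0.7   2.02 -0.26  0.89  0.02]
shift mm tool [ 0.4  0.2 -8.5]
```

View pics/s9.png

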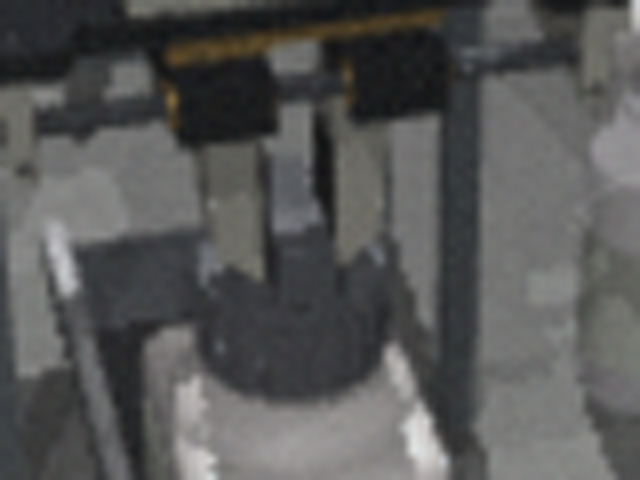

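>>> {"method": "arm_command", "body": {
  "rows": [
    [[0,0,0.0008],[0,0,0],1],
    [[0,0,0],[0,0,0],1],
    [[0,0,0],[0,0,0],1]
  ]
}}

```text
time: 12.0
ee_pos: [482.5, -39.0, 167.2]
tcp_rot: [0.993, -0.118, 0.0, -0.0]
wrist_force: [-3.2, 0.0, 8.3]
gripper_width: 17.9
```

>>> {"method": "arm_command", "body": {
  "rows": [
    [[0,0,0.0005],[0,0,0],1],
    [[0,0,0],[0,0,0],1],
    [[0,0,0],[0,0,0],1]
  ]
}}

```text
time: 12.3
ee_pos: [482.4, -39.0, 166.7]
tcp_rot: [0.993, -0.118, 0.0, -0.0]
wrist_force: [-3.2, 0.2, 9.0]
gripper_width: 18.0
```

>>> {"method": "arm_command", "body": {
  "rows": [
    [[0,0,0.0005],[0,0,0],1],
    [[0,0,0],[0,0,0],1],
    [[0,0,0],[0,0,0],1]
  ]
}}

```text
time: 12.6
ee_pos: [482.4, -38.9, 166.2]
tcp_rot: [0.993, -0.118, 0.0, -0.0]
wrist_force: [-2.6, -0.4, 9.1]
gripper_width: 17.5
```

>>> {"method": "arm_command", "body": {
  "rows": [
    [[0,0,0.0005],[0,0,0],1],
    [[0,0,0],[0,0,0],1],
    [[0,0,0],[0,0,0],1]
  ]
}}

```text
time: 12.9
ee_pos: [482.5, -38.9, 166.2]
tcp_rot: [0.993, -0.118, 0.0, -0.0]
wrist_force: [-6.1, 0.9, 14.9]
gripper_width: 17.5
```

>>> {"method": "arm_command", "body": {
  "rows": [
    [[0,0,0.0005],[0,0,0],1],
    [[0,0,0],[0,0,0],1],
    [[0,0,0],[0,0,0],1]
  ]
}}

```text
time: 13.2
ee_pos: [482.5, -38.9, 166.1]
tcp_rot: [0.993, -0.118, 0.0, -0.001]
wrist_force: [-8.1, 1.0, 23.4]
gripper_width: 17.6
```

>>> {"method": "arm_command", "body": {
  "rows": [
    [[0,0,-0.001],[0,0,0],1],
    [[0,0,-0.001],[0,0,0],1],
    [[0,0,0],[0,0,0],1],
    [[0,0,0],[0,0,0],1]
  ]
}}

```text
time: 13.6
ee_pos: [482.5, -39.0, 167.2]
tcp_rot: [0.993, -0.118, 0.0, -0.0]
wrist_force: [-3.3, 0.1, 8.9]
gripper_width: 18.1
```

>>> {"method": "arm_command", "body": {
  "rows": [
    [[0,0,0],[0,0,-3],1],
    [[0,0,0],[0,0,-3],1],
    [[0,0,0],[0,0,-3],1],
    [[0,0,0],[0,0,-3],1]
  ]
}}

```text
time: 14.0
ee_pos: [483.3, -39.0, 167.5]
tcp_rot: [1.0, -0.012, 0.001, -0.0]
wrist_force: [-0.1, 0.3, 8.5]
gripper_width: 17.8
```

Run:
```python
from h import *
st()
```

```text
t 14.0 p [483.3 -39.  167.5] xdir -1.4 z [ 2.e-03  2.e-04 -1.e+00] F [-0.1  0.3  8.5] M [ 0.01  0.17 -0.06] w 17.8 j [-0.54  0.3   0.65  2.02 -0.23  0.89  0.21]
```

>>> {"method": "arm_command", "body": {
  "rows": [
    [[0,0,0.0002],[0,0,-4],1],
    [[0,0,0],[0,0,-4],1],
    [[0,0,0],[0,0,-4],1],
    [[0,0,0],[0,0,-4],1],
    [[0,0,0],[0,0,-4],1],
    [[0,0,0],[0,0,-4],1]
  ]
}}

```text
time: 14.6
ee_pos: [483.5, -38.9, 167.4]
tcp_rot: [0.981, 0.196, 0.001, 0.0]
wrist_force: [0.0, 0.6, 8.6]
gripper_width: 17.8
```

Run:
```python
from h import *
st()
c=robot.capture("side"); crop(c,180,130,340,330,3,"pics/s10.png")
```

```text
t 14.6 p [483.5 -38.9 167.4] xdir 22.65 z [ 2.4e-03  3.0e-04 -1.0e+00] F [0.  0.6 8.6] M [ 0.05  0.05 -0.03] w 17.8 j [-0.47  0.29  0.55  2.02 -0.19  0.88  0.58]
```

View pics/s10.png

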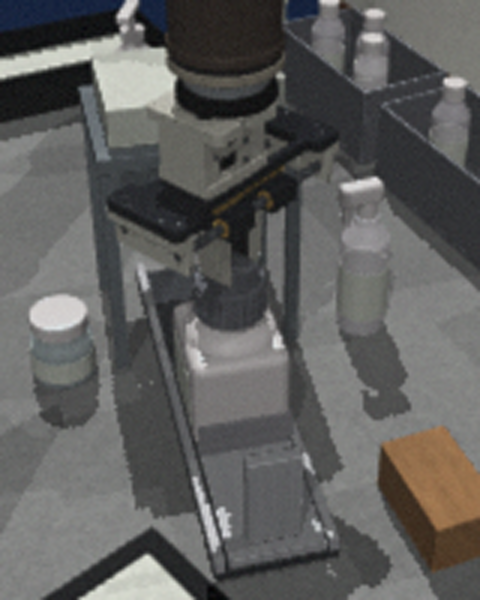

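>>> {"method": "arm_command", "body": {
  "rows": [
    [[0,0,0],[0,0,-4],1],
    [[0,0,0],[0,0,-4],1],
    [[0,0,0],[0,0,-4],1],
    [[0,0,0],[0,0,-4],1],
    [[0,0,0],[0,0,-4],1]
  ]
}}

```text
time: 15.15
ee_pos: [483.6, -38.9, 167.5]
tcp_rot: [0.932, 0.364, 0.001, 0.0]
wrist_force: [0.4, 1.0, 8.5]
gripper_width: 17.5
```

>>> {"method": "arm_command", "body": {
  "rows": [
    [[0,0,0],[0,0,-4],1],
    [[0,0,0],[0,0,-4],1],
    [[0,0,0],[0,0,-4],1],
    [[0,0,0],[0,0,-4],1],
    [[0,0,0],[0,0,-2],1],
    [[0,0,0],[0,0,0],1]
  ]
}}

```text
time: 15.75
ee_pos: [483.7, -38.9, 167.5]
tcp_rot: [0.864, 0.504, 0.001, 0.0]
wrist_force: [-0.2, 0.2, 8.0]
gripper_width: 17.8
```

Run:
```python
from h import *
st()
```

```text
t 15.75 p [483.7 -38.9 167.5] xdir 60.56 z [ 2.7e-03  4.0e-04 -1.0e+00] F [-0.2  0.2  8. ] M [0.12 0.02 0.02] w 17.8 j [-0.35  0.28  0.4   2.01 -0.14  0.88  1.18]
```

>>> {"method": "arm_command", "body": {
  "rows": [
    [[0,0,-0.005],[0,0,0],1],
    [[0,0,-0.008],[0,0,0],1],
    [[0,0,-0.01],[0,0,0],1],
    [[0,0,-0.01],[0,0,0],1]
  ]
}}

```text
time: 16.15
ee_pos: [481.9, -39.0, 200.1]
tcp_rot: [0.864, 0.504, -0.0, -0.0]
wrist_force: [-0.7, -0.5, -2.0]
gripper_width: 17.4
```

>>> {"method": "arm_command", "body": {
  "rows": [
    [[0,0,-0.012],[0,0,0],1],
    [[0,0,-0.012],[0,0,0],1],
    [[0,0,-0.012],[0,0,0],1],
    [[0,0,-0.008],[0,0,0],1],
    [[0,0,-0.004],[0,0,0],1],
    [[0,0,0],[0,0,0],1],
    [[0,0,0],[0,0,0],1],
    [[0,0,0],[0,0,0],1],
    [[0,0,0],[0,0,0],1]
  ]
}}

```text
time: 17.05
ee_pos: [482.1, -38.9, 247.3]
tcp_rot: [0.864, 0.504, -0.0, -0.0]
wrist_force: [-0.5, -0.7, -0.2]
gripper_width: 18.1
```

Run:
```python
from h import *
st()
c=robot.capture("side"); crop(c,180,130,340,330,3,"pics/s11.png")
c=robot.capture("top"); cv2.imwrite("pics/t11.png",c["image"][:,:,::-1])
```

```text
t 17.05 p [482.1 -38.9 247.3] xdir 60.49 z [-9.e-04 -1.e-04 -1.e+00] F [-0.5 -0.7 -0.2] M [-0.05  0.01 -0.05] w 18.1 j [-0.38  0.18  0.42  1.9  -0.08  1.07  1.13]
```

View pics/s11.png

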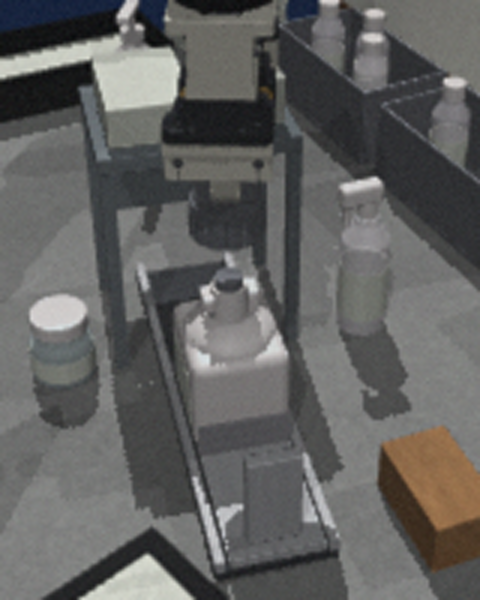

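View pics/t11.png

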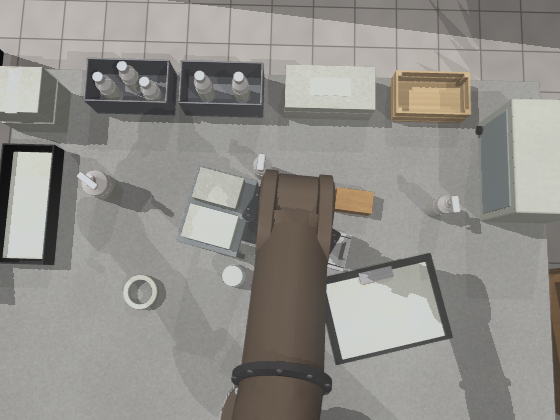

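```bash
python3 -c "
from cell import robot
print(robot.close_job())"
```

```text
the job is handed in; nothing more can be done
None
```

The job is handed in: the jug is pulled out, its cap is off, and the gripper still holds the cap straight above the open mouth.

- **Carriage:** I gripped the tab by its 44 mm sides and pulled it 160 mm along the rail, then released it. The tool travelled 159.9 mm, and the jug was out where I expected it.
- **Press:** I gripped the cap's bar and pressed down until it met the hard stop at 9.0 mm of travel. The force rose to 23 N there. I then backed off to about 8 mm, still pressing with about 8.5 N.
- **Twist and lift:** I turned the cap 74° counter-clockwise with the press held at about 8 mm, then lifted it off.
- **Last checks:**
  - The cap is about 72 mm above where it sat, level to within 0.01 rad and within about 1–2 mm of the mouth's axis. These come from the tool's measured pose.
  - The fingers are stopped on the bar at 18 mm, and the wrist force is near zero.
  - The side view shows the neck open and clear of the cap. In the side and top views every bystander is standing.
- **Time and disagreements:** The job ended at about 17 s of the 51 s allowed. No checks failed. The only disagreement was 3–5 mm between the top and wrist cameras on the tab's position, which I averaged before gripping.

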